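# Centre the levelling foot on the scale and take its weight

## Robot

A 6-joint arm with a two-finger parallel gripper is mounted at the origin on the work surface. World frame = base frame: x ahead of the robot, y to its left, z up, the work surface at z = 0. Lengths are in m, angles in rad, forces in N, time in s.
With the tool pointing down it reaches from about 0.225 to 0.875 m from the base axis. Payload 3.4 kg.
Tool frame: the origin (TCP) lies midway between the tips of the shut fingers; the grasp point (between the pads) lies 19 mm behind it (pinch_z is the distance from the TCP to the grasp point, in m); z points along the fingers, y is the line along which they close (so a half turn about z gives the same grasp; the last joint's range is limited). The gripper opens to 85 mm and grips with 20 to 120 N. Pads are 22 mm wide; open, the fingers measure 114 mm over their backs; the gripper's body (76 mm by 85 mm) begins 54 mm behind the grasp point. The pads swing forward as they close: fully open they stand 13 mm farther back than shut.
Start: joints at [1.022, 0.276, 1.505, -0, 1.361, -0.121], TCP at [0.239, 0.523, 0.231] pointing down, gripper open.
Joint ranges: [-2.89, 2.89], [-0.75, 2.08], [0.22, 2.7], [-1.18, 4.32], [0.11, 2.71], [-2.7, 2.7]. Speed limits (rad/s): [2.57, 2.57, 3.14, 3.14, 3.14, 3.14].

## Interface

Orientations are given as a unit quaternion [w, x, y, z].
In Python, from rig import get_state, get_image, sign_off, pinch_z gives the robot as it stands.
- The arm moves only by the tool send_rows, never from a script. Its argument "steps" is one flat list of numbers, 5 for each row, row after row: the gripper's target within -1 to 1 (fully open at 1, half-way at 0, shut at -1), then the shift along the tool's x, y, z in cm, then the turn about the tool's z in degrees. In form: [gripper, x, y, z, roll, gripper, x, y, z, roll, ...]. A call has 1 to 12 rows; each row shifts and turns the commanded pose from where the row before left it, along the tool's axes as they then stand; what a row does not reach is not made up. A row lasts 1/10 s, in which the tool goes at most 50 mm and 8.59 degrees, less where a joint would pass 70% of its speed; a pose out of reach is approached as far as the arm can. A call is refused whole if a number of a shift passes 5 or a number of a turn 8.59, either way. A call with a gripper value outside its range is refused whole. The fingers move at their own pace and stop on an object; "newtons" is the grip in N (left out, the last holds). Time passes only in rows, so rows that do not move let the fingers close. It gives the time, the measured TCP pose, the force, the opening and the grip force at its end, in the units of the state.
- get_state(): the state, without advancing time (a new reading comes with each control period).
- get_image(name): name is "side" or "top" or "wrist"; returns a dict with "color" (384x512x3 uint8, red, green, blue), "mtx" (3x3 intrinsics, pixels), "k1" (the pictures are not rectified: a ray, as slopes to the right and down, at radius r is drawn at 1 + k1 r^2 times it, then the intrinsics apply), "T" (4x4, takes a point from camera to world coordinates); the wrist camera has in their place "mount" (4x4, takes a point from camera to tool coordinates, whose origin is the TCP and whose axes are the flange's). Camera axes: x right, y down, z forward; pixel columns grow to the right and rows downward; lengths in m; the calibration is good to about 2 mm. A picture is of the moment at which its call begins: read the wrist's pose just before it. There is no depth.
- sign_off(): hands the job in; it is judged then, once.
The state is a dict: "clock": time; "qpos": joint angles; "qd": joint speeds; "effort": joint torques, N m; "position": TCP position; "ee_rot": TCP orientation; "contact_force": force on the tool from outside, world axes, zero at the start; "moment": the same for the moment, N m; "width": finger opening in m; "gripper_force": force on a finger pad.
Only numpy, scipy, OpenCV 4.12 (cv2) and the standard library are available. Lean on these libraries where they do the work, as an engineer would, in place of code of your own. Each camera call takes 0.05 s, during which the arm holds its last target. There are 200 camera calls.

## Task

The chrome levelling foot stands off-centre on the scale's little round pan and would be weighed wrongly. With your fingertips, nudge it gently along the pan, without gripping, lifting or toppling it, until its black flange stands wholly inside the orange ring, then take your hand off it and press the green button on the scale fully down to take the weight. Leave the foot standing centred and upright, and do not disturb the other parts on the table.

Things in the scene. Friction and masses are not known exactly. Their poses are not given: they have to be found in the camera images.
- foot: Chrome levelling foot, the only one standing on the pan; nominally 160 g. Wobbly: it stands on a narrow black rubber sole (26 mm diameter, 3 mm high), above it a wider black flange (38 mm diameter, from 3 to 11 mm above the sole's underside), a chrome body (30 mm diameter, 11 to 50 mm up) and a stud (10 mm diameter, up to 58 mm). Origin: centre of the underside of the sole; z up through the stud. Pushed low, on the flange, it slides; pushed high on the body it tips.
- pan_centre (a point): Centre of the top face of the scale's round aluminium pan, marked with a small orange dot. The pan is flat, has no rim, 80 mm in diameter, 6 mm thick, fixed, its top 72 mm above the table, on a 24 mm stem. The orange ring painted on it runs from 26 mm to 30 mm radius about this point. z up; its x axis points in no particular direction.
- scale: Grey scale housing, fixed to the table, 230 mm (own x) by 180 mm (own y), its top 44 mm above the table. Origin: centre of its underside; the pan's centre lies 35 mm along its +x; display and button are on the -x (front) end, lower than the pan.
- button (a joint): Travel of the green push button (m): 0 up, 0.006 fully down; a spring returns it; about 4 N holds it fully down; pressed vertically downward. It counts as pressed beyond 0.004.
- button_top (a point): Centre of the top face of the green button (28 mm diameter, in a black housing) on the scale's front end, 83 mm toward -x and 55 mm toward -y of the scale's origin in the scale's own axes.
- spare_left: Bystander: steel levelling foot identical to the one on the pan, standing on the table to the left (+y) of the scale, 58 mm tall, 38 mm wide. Origin: centre of its underside.
- spare_right: Bystander: steel levelling foot identical to the one on the pan, standing on the table to the right (-y) of the scale, 58 mm tall, 38 mm wide. Origin: centre of its underside.
- hinge: Bystander: flat open steel hinge, 104 x 101 mm, 14 mm high. Origin: centre of its underside.
- pull_handle: Bystander: black plastic pull handle, 180 mm long, 48 mm high. Origin: centre of its underside.
- capacitor: Bystander: white can-shaped capacitor, 40 mm in diameter, 75 mm tall. Origin: centre of its underside.
- screwdriver: Bystander: screwdriver with yellow handle, about 200 mm long, lying. Origin: on its underside.
- small_carton: Bystander: small cardboard box, 90 x 70 x 60 mm. Origin: centre of its underside.

How it is judged:
On the way, in this order (a step that is already met when the one before it is completed fails the run):
1. the foot stands upright, centred inside the ring, untouched (horizontal distance between foot and pan_centre below 0.007 m and angle between foot's own z axis and vertical below 0.06 rad and z of foot in the frame of pan_centre between -0.003 and 0.003 m and linear speed of foot below 0.01 m/s and contact force between the arm and foot below 0.02 N), for 0.2 s.
2. the green button is pressed fully down by the fingers, the foot still centred (horizontal distance between foot and pan_centre below 0.007 m and value of joint button above 0.004 m and contact force between the fingers and button above 0.5 N), for 0.05 s.
At the end, for the whole second after the job is handed in: The foot stands upright (within 0.06 rad) and at rest on the pan, its axis within 7 mm of the pan's centre (flange inside the orange ring), and the button, pressed after the centring, is up again (horizontal distance between foot and pan_centre below 0.007 m and angle between foot's own z axis and vertical below 0.06 rad and z of foot in the frame of pan_centre between -0.003 and 0.003 m and linear speed of foot below 0.01 m/s and value of joint button below 0.002 m); the robot touches nothing.
It fails at once if the foot is tipped (more than 0.4 rad) (angle between foot's own z axis and vertical above 0.4 rad).
It fails at once if the foot is lifted off the pan (by more than 10 mm) (z of foot in the frame of pan_centre above 0.01 m).
It fails at once if the foot falls off the pan (z of foot in the frame of pan_centre below -0.01 m).
It fails at once if the foot is pushed hard or gripped (more than 15 N) (contact force between the arm and foot above 15 N).
It fails at once if another part on the table is moved by more than 15 mm (distance of any of spare_left, spare_right, hinge, pull_handle, capacitor, screwdriver, small_carton from where it was at the start of the episode above 0.015 m).
It also fails if it takes over 42 s, if anything falls off the work surface, if the arm or the gripper's body presses on something with over 40 N, if the wrist force passes 120 N, or if a joint passes its speed limit or range.

## Working session

There is one attempt and no reset: what is moved stays moved. The work goes in short steps, Python scripts to look and compute and a tool call to move; the robot and the scene stay as the last step left them, time stands still between calls to the robot, and variables do not carry over. Pictures are saved under pics/ and viewed, at most 10 in all, crops included, and the job is handed in when it is done.

Besides the shell and the picture viewer there is one more tool, called after ">>>" by a JSON object that holds its "api" and its "payload", one argument or row to a line. send_rows: Moves the arm, as the interface text tells. Its arguments: {"type":"object","properties":{"steps":{"type":"array"},"newtons":{"type":"number"}},"required":["steps"]}

```bash
mkdir -p pics; cat > h.py <<'E'
import numpy as np, cv2
from rig import get_state, get_image, sign_off, pinch_z
def ray(im,uv,T=None):
    T=im["T"] if T is None else T
    K=np.array(im["mtx"]);d=(np.array(uv,float)-K[:2,2])/[K[0,0],K[1,1]]
    s=d.copy()
    for _ in range(20): s=d/(1+im["k1"]*(s@s))
    T=np.array(T);return T[:3,3],T[:3,:3]@np.r_[s,1]
def onz(im,uv,z,T=None):
    o,r=ray(im,uv,T);return o+r*(z-o[2])/r[2]
def proj(im,p):
    T=np.linalg.inv(np.array(im["T"]));c=T[:3,:3]@p+T[:3,3];s=c[:2]/c[2];s=s*(1+im["k1"]*(s@s))
    K=np.array(im["mtx"]);return s*[K[0,0],K[1,1]]+K[:2,2]
def save(n,c): cv2.imwrite("pics/"+n+".png",cv2.cvtColor(c,cv2.COLOR_RGB2BGR))
E
python3 - <<'E'
from h import *
import pickle
s=get_state();print(s["position"],s["ee_rot"],s["width"])
a=get_image("top");b=get_image("side");pickle.dump((a,b),open("i0.pkl","wb"))
save("a",a["color"]);save("b",b["color"])
for i in(a,b):print(i["mtx"],i["k1"],np.round(i["T"],3))
E
```

```text
[0.23826838 0.52270893 0.23043184] [-3.08764878e-04  2.12281695e-01  9.77208079e-01 -8.69829320e-04] 0.08506773317022778
[[460.87818775   0.         258.9058918 ]
 [  0.         460.87818775 190.45237305]
 [  0.           0.           1.        ]] -0.18375350076470343 [[-0.019 -0.989  0.144  0.292]
 [-1.     0.019 -0.003 -0.005]
 [ 0.    -0.144 -0.99   1.454]
 [ 0.     0.     0.     1.   ]]
[[430.14187513   0.         254.50368809]
 [  0.         430.14187513 193.96114193]
 [  0.           0.           1.        ]] 0.04263269772903923 [[-0.999 -0.028  0.035  0.454]
 [-0.045  0.652 -0.757  0.906]
 [-0.001 -0.758 -0.652  0.835]
 [ 0.     0.     0.     1.   ]]
```

View pics/a.png

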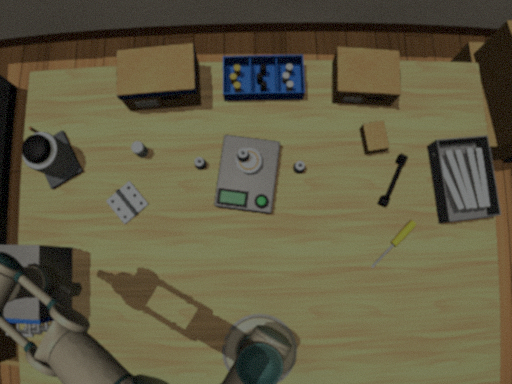

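View pics/b.png

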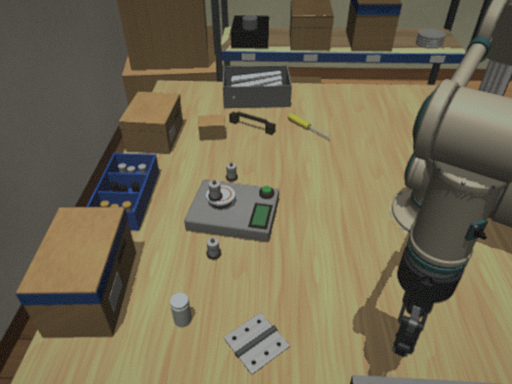

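The top view shows the scale around (248,174), the pan at (250,160), the foot off-centre toward (243,155) and the green button at (262,201). The side view shows the pan at (221,195) and the button at (266,192). Next I'll measure these from masks and enlarged crops.

```bash
python3 - <<'E'
from h import *
import pickle
a,b=pickle.load(open("i0.pkl","rb"))
def crop(im,x,y,w,h,k): 
    c=im["color"][y:y+h,x:x+w];c=np.clip(c.astype(float)*1.5,0,255).astype(np.uint8)
    return cv2.resize(c,None,fx=k,fy=k,interpolation=cv2.INTER_CUBIC)
A=crop(a,210,130,80,90,6);B=crop(b,180,165,106,80,4)
B=cv2.copyMakeBorder(B,0,A.shape[0]-B.shape[0],0,0,cv2.BORDER_CONSTANT)
save("c",np.hstack([A,B])[:, :800])
for n,im,win in(("top",a,(210,130,290,220)),("side",b,(180,165,290,245))):
    hsv=cv2.cvtColor(im["color"],cv2.COLOR_RGB2HSV);x0,y0,x1,y1=win
    w=np.zeros(hsv.shape[:2],np.uint8);w[y0:y1,x0:x1]=1
    for c,lo,hi in(("green",(45,120,60),(80,255,255)),("orange",(5,110,90),(22,255,255))):
        m=cv2.inRange(hsv,lo,hi)*w
        k,_,st,ce=cv2.connectedComponentsWithStats(m)
        for i in range(1,k):
            if st[i,4]>=4: print(n,c,st[i],ce[i].round(1),onz(im,ce[i],.06).round(4),onz(im,ce[i],.072).round(4))
E
```

```text
top green [257 196   9  10  65] [261.3 200.2] [ 0.4647 -0.0165  0.06  ] [ 0.4633 -0.0164  0.072 ]
top orange [277 181   1   4   4] [277.  182.5] [ 0.5185 -0.0657  0.06  ] [ 0.5166 -0.0651  0.072 ]
side green [262 187   9   5  34] [266.4 189.1] [ 0.4631 -0.0157  0.06  ] [ 0.463  -0.0014  0.072 ]
```

View pics/c.png

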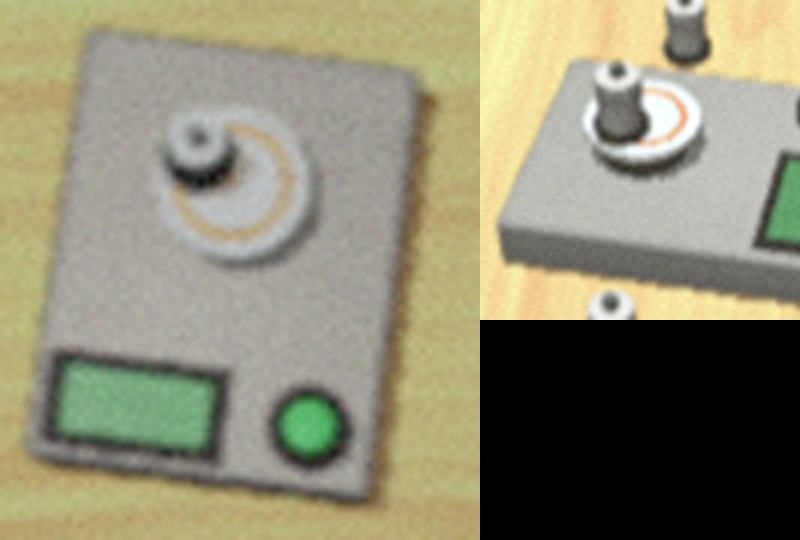

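The enlarged crop shows the pan centred near (249.5,161) in the top picture, with the foot up-left of it, toward +x and +y. The scale is yawed by about -6°. Next is a quick geometry check, then I'll move over the pan for a wrist view.

```bash
python3 - <<'E'
from h import *
import pickle
from scipy.spatial.transform import Rotation as R
a,b=pickle.load(open("i0.pkl","rb"))
C=onz(a,(209.5+237/6,129.5+185/6),.072);print("pan",C,"side px",proj(b,C))
print("pan side",onz(b,(179.5+(642-480)/4,164.5+122/4),.072))
F=onz(a,(209.5+199/6,129.5+138/6),.130);print("stud",F, "side", onz(b,(179.5+(618-480)/4,164.5+70/4),.130))
print("scale yaw",np.degrees(np.arctan2(*(onz(a,(209.5+415/6,129.5+70/6),.044)-onz(a,(209.5+370/6,129.5+500/6),.044))[[1,0]])))
w=get_image("wrist");print(np.round(w["mount"],3),w["mtx"],w["k1"])
s=get_state();M=R.from_quat(np.r_[s["ee_rot"][1:],s["ee_rot"][0]]).as_matrix();print(M.round(3))
print("move tool",M.T@(C-s["position"]))
E
```

```text
pan [0.58700645 0.01882157 0.072     ] side px [220.81221018 192.54727692]
pan side [0.58813781 0.02911517 0.072     ]
stud [0.59856898 0.03607433 0.13      ] side [0.59895108 0.04504486 0.13      ]
scale yaw -7.3089209220212235
[[-0.    -0.961 -0.275  0.071]
 [ 1.    -0.     0.    -0.001]
 [-0.    -0.275  0.961 -0.143]
 [ 0.     0.     0.     1.   ]] [[320.56582605   0.         262.82077125]
 [  0.         320.56582605 197.70930205]
 [  0.           0.           1.        ]] 0.007520420539386478
[[-0.91   0.415 -0.001]
 [ 0.415  0.91  -0.001]
 [ 0.    -0.001 -1.   ]]
move tool [-0.5263724  -0.31374887  0.15898315]
```

>>> {"api": "send_rows", "payload": {
  "steps": [0.4, -2, -1.2, 0, 0, 0.4, -4.2, -2.5, 0, 0, 0.4, -4.2, -2.5, 0, 0, 0.4, -4.2, -2.5, 0, 0, 0.4, -4.2, -2.5, 0, 0, 0.4, -4.2, -2.5, 0, 0, 0.4, -4.2, -2.5, 0, 0, 0.4, -4.2, -2.5, 0, 0, 0.4, -4.2, -2.5, 0, 0, 0.4, -4.2, -2.5, 0, 0, 0.4, -4.2, -2.5, 0, 0, 0.4, -4.2, -2.5, 0, 0]
}}

```text
clock: 1.35
position: [0.5587, 0.0603, 0.2311]
ee_rot: [-0.0, 0.212, 0.977, 0.0]
contact_force: [0.8, 1.7, 0.4]
width: 0.0594
gripper_force: 0.0
```

>>> {"api": "send_rows", "payload": {
  "steps": [0.4, -3.2, -2, 1, 0, 0.4, -1.2, -2, 1, 0, 0.4, 0, 0, 0, 0, 0.4, 0, 0, 0, 0]
}}

```text
clock: 1.75
position: [0.5811, 0.0075, 0.2108]
ee_rot: [-0.001, 0.213, 0.977, 0.0]
contact_force: [-0.1, -0.1, -0.9]
width: 0.0601
gripper_force: 0.0
```

```bash
cat >> h.py <<'E'
from scipy.spatial.transform import Rotation as R
def pose():
    s=get_state();T=np.eye(4);q=s["ee_rot"];T[:3,:3]=R.from_quat(np.r_[q[1:],q[0]]).as_matrix();T[:3,3]=s["position"];return T,s
def wrist():
    T,s=pose();w=get_image("wrist");w["T"]=T@np.array(w["mount"]);return w,T,s
E
python3 - <<'E'
from h import *
import pickle
w,T,s=wrist();pickle.dump((w,T),open("w1.pkl","wb"));save("w1",np.clip(w["color"]*1.5,0,255).astype(np.uint8))
print(T.round(3),s["width"],s["qpos"],s["clock"],proj(w,np.array([.587,.024,.072])))
E
```

```text
[[-0.909  0.416 -0.002  0.581]
 [ 0.416  0.909  0.001  0.007]
 [ 0.002  0.    -1.     0.211]
 [ 0.     0.     0.     1.   ]] 0.06007982185877679 [-1.07406421e-01  2.97857002e-01  1.52500611e+00  9.79171249e-04
  1.32039296e+00 -1.24935770e+00] 1.75 [282.61682488 186.61869676]
```

View pics/w1.png

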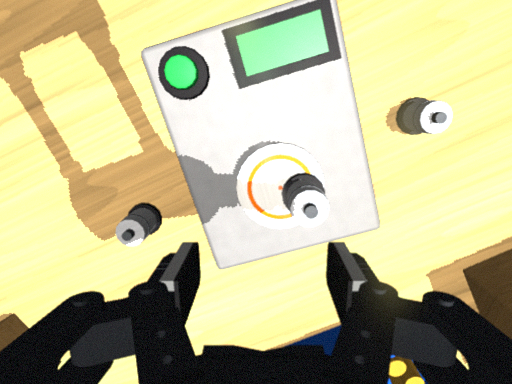

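The wrist view shows the orange dot at about (281,187), inside the ring. The foot's flange is near (303,190), its stud top at (311,211), and the green button at (181,71).

```bash
cat >> h.py <<'E'
def circ(p):
    A=np.c_[2*p,np.ones(len(p))];x=np.linalg.lstsq(A,(p**2).sum(1),rcond=None)[0]
    return x[:2],np.sqrt(x[2]+x[:2]@x[:2])
def measure(w,C0,name=None):
    """ring centre (circle fit), flange contour and body top"""
    c=w["color"];hsv=cv2.cvtColor(c,cv2.COLOR_RGB2HSV)
    win=np.zeros(c.shape[:2],np.uint8);u,v=proj(w,np.r_[C0,.072]).astype(int);cv2.circle(win,(u,v),int(38/1000*320/(np.array(w["T"])[2,3]-.072)),1,-1)
    m=cv2.inRange(hsv,(3,110,60),(30,255,255))*win
    P=np.array([onz(w,p[::-1],.072)[:2] for p in np.argwhere(m)])
    P=P[np.linalg.norm(P-C0,axis=1)>.015]
    for _ in range(4):
        cc,r=circ(P);e=np.abs(np.linalg.norm(P-cc,axis=1)-r);P=P[e<.004]
    cen=[onz(w,p,.072)[:2] for p in [np.argwhere(m)[:,::-1].mean(0)]]
    print("ring",cc.round(4),r.round(4),len(P))
    return cc,m
E
python3 - <<'E'
from h import *
import pickle
w,T=pickle.load(open("w1.pkl","rb"))
cc,m=measure(w,np.array([.587,.024]))
k,_,st,ce=cv2.connectedComponentsWithStats(m)
for i in range(1,k): print(st[i],ce[i].round(1),onz(w,ce[i],.072).round(4)) if st[i,4]<80 and st[i,4]>2 else 0
hsv=cv2.cvtColor(w["color"],cv2.COLOR_RGB2HSV)
g=cv2.inRange(hsv,(45,120,60),(80,255,255));g[:,215:]=0
mm=cv2.moments(g,True);bc=(mm["m10"]/mm["m00"],mm["m01"]/mm["m00"])
print("button",bc,[onz(w,bc,z).round(4) for z in(.055,.06,.065)],mm["m00"])
c=w["color"][160:235,230:345];save("d",cv2.resize(np.clip(c*1.3,0,255).astype(np.uint8),None,fx=6.5,fy=6.5,interpolation=cv2.INTER_CUBIC))
E
```

```text
ring [0.5866 0.0215] 0.0281 529
[279 186   4   4  12] [280.2 187.4] [0.5868 0.0218 0.072 ]
button (180.09877913429523, 71.29855715871254) [array([ 0.4597, -0.0165,  0.055 ]), array([ 0.4606, -0.0156,  0.06  ]), array([ 0.4616, -0.0147,  0.065 ])] 901.0
```

View pics/d.png

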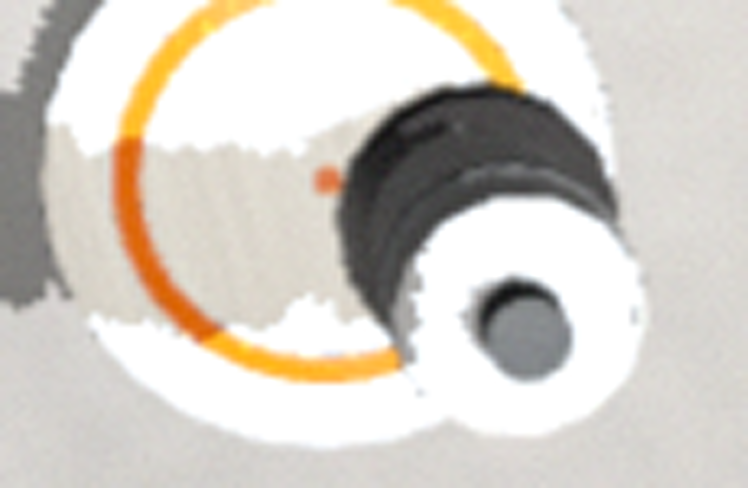

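The crop shows the foot's stud top at about (310.2,210.4) in full-image pixels. The flange arc spans the image left, top and right around (303,190).

```bash
python3 - <<'E'
from h import *
import pickle
w,T=pickle.load(open("w1.pkl","rb"));C=np.array([.5867,.0216])
f=lambda x,y:(229.6+x/6.5,159.6+y/6.5)
S=onz(w,f(524,330),.130)[:2];B=onz(w,f(528,316),.122)[:2]
P=np.array([onz(w,f(*p),.079)[:2] for p in[(338,210),(345,165),(380,120),(430,92),(480,82),(540,95),(590,145),(612,195)]])
print("stud",S,"bodytop",B,"flange",circ(P))
d=S-C;print(d,np.linalg.norm(d),np.degrees(np.arctan2(d[1],d[0])))
# finger tips in the image: where is the pad plane
print("tool y deg",np.degrees(np.arctan2(T[1,1],T[0,1])))
E
```

```text
stud [0.59725018 0.03779363] bodytop [0.59875637 0.03891275] flange (array([0.59794275, 0.03791999]), np.float64(0.018775475930662082))
[0.01055018 0.01619363] 0.019327180295509373 56.915691670115145
tool y deg 65.41502166048127
```

Foot is at (0.5977, 0.0379) and the pan at (0.5867, 0.0216), so it is 19.7 mm off along 56°. I'll straddle the foot with the tool's y axis on that line, keeping about 11 mm of slack each side.

>>> {"api": "send_rows", "payload": {
  "steps": [0.4, 0, 0, 0, 4.7, 0.4, 0, 0, 0, 4.7, 0.4, 0.16, 1.7, 0, 0, 0.4, 0.16, 1.75, 0, 0, 0.4, 0, 0, 2, 0, 0.4, 0, 0, 2, 0, 0.4, 0, 0, 0, 0, 0.4, 0, 0, 0, 0]
}}

```text
clock: 2.6
position: [0.5985, 0.0393, 0.1714]
ee_rot: [-0.0, 0.291, 0.957, 0.0]
contact_force: [0.2, -0.2, 0.2]
width: 0.0596
gripper_force: 0.0
```

```bash
python3 - <<'E'
from h import *
T,s=pose();C=np.array([.5867,.0216,.072]);F=np.array([.5977,.0379,.072])
print(T.round(4),s["width"]);print("foot in tool",T[:3,:3].T@(F-T[:3,3]),"pan",T[:3,:3].T@(C-T[:3,3]),s["contact_force"])
E
```

```text
[[-8.311e-01  5.561e-01 -0.000e+00  5.985e-01]
 [ 5.561e-01  8.311e-01  5.000e-04  3.930e-02]
 [ 3.000e-04  4.000e-04 -1.000e+00  1.714e-01]
 [ 0.000e+00  0.000e+00  0.000e+00  1.000e+00]] 0.05959840459358838
foot in tool [-0.00014484 -0.00170723  0.09944284] pan [-6.72160859e-05 -2.13715102e-02  9.94350788e-02] [ 0.22976028 -0.19570756  0.16569954]
```

>>> {"api": "send_rows", "payload": {
  "steps": [0.4, 0, -0.17, 2, 0, 0.4, 0, 0, 2, 0, 0.4, 0, 0, 2, 0, 0.4, 0, 0, 1.5, 0, 0.4, 0, 0, 1.2, 0, 0.4, 0, 0, 0.7, 0, 0.4, 0, 0, 0.3, 0, 0.4, 0, 0, 0.3, 0, 0.4, 0, 0, 0, 0, 0.4, 0, 0, 0, 0]
}}

```text
clock: 3.6
position: [0.5976, 0.0364, 0.0718]
ee_rot: [0.0, 0.292, 0.957, 0.0]
contact_force: [-0.2, -0.1, 0.7]
width: 0.0597
gripper_force: 0.0
```

```bash
python3 - <<'E'
from h import *
w,T,s=wrist();print(T[:3,3].round(4),s["contact_force"].round(2))
save("w2",np.clip(w["color"][130:,100:420]*1.4,0,255).astype(np.uint8).repeat(2,0).repeat(2,1))
E
```

```text
[0.5976 0.0364 0.0718] [-0.18 -0.15  0.75]
```

View pics/w2.png

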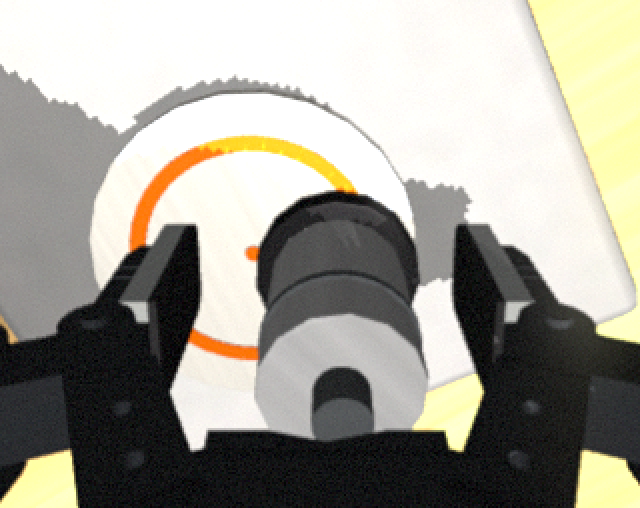

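The picture shows the foot standing between the pads. The flange spans 258–418 px and the pads are at 200 and 455 px, so there is a gap both sides. I'll push slowly along tool -y.

>>> {"api": "send_rows", "payload": {
  "steps": [0.4, 0, -0.3, 0, 0, 0.4, 0, -0.3, 0, 0, 0.4, 0, -0.2, 0, 0, 0.4, 0, -0.2, 0, 0, 0.4, 0, -0.2, 0, 0, 0.4, 0, -0.2, 0, 0, 0.4, 0, -0.2, 0, 0, 0.4, 0, -0.2, 0, 0, 0.4, 0, -0.2, 0, 0, 0.4, 0, -0.2, 0, 0, 0.4, 0, -0.2, 0, 0, 0.4, 0, 0, 0, 0]
}}

```text
clock: 4.85
position: [0.5836, 0.0162, 0.0714]
ee_rot: [0.0, 0.292, 0.957, -0.0]
contact_force: [0.2, 0.4, 0.7]
width: 0.0596
gripper_force: 0.4
```

```bash
python3 - <<'E'
from h import *
w,T,s=wrist();print(T[:3,3].round(4),s["contact_force"].round(2),s["width"])
C=np.array([.5867,.0216,.072]);print("pan in tool",(T[:3,:3].T@(C-T[:3,3])).round(4))
measure(w,C[:2])
save("w3",np.clip(w["color"][130:,100:420]*1.4,0,255).astype(np.uint8).repeat(2,0).repeat(2,1))
E
```

```text
[0.5836 0.0162 0.0714] [0.23 0.4  0.72] 0.059615438034052816
pan in tool [ 0.0004  0.0062 -0.0006]
ring [0.5865 0.0215] 0.0281 1719
```

View pics/w3.png

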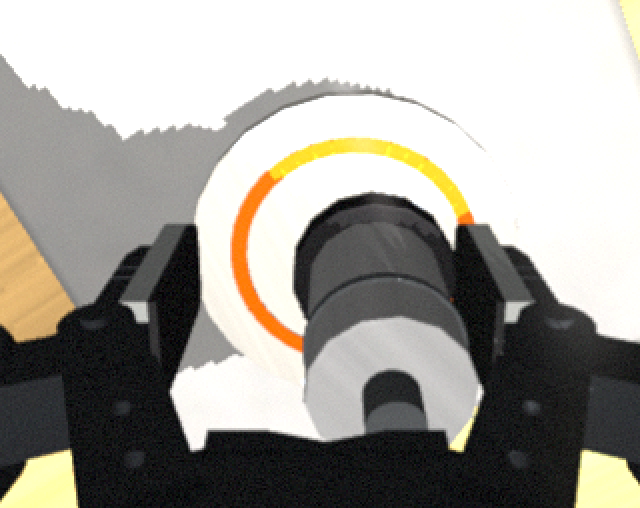

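The foot has slid upright and its flange touches the right pad. Flange centre is near x=375 and the ring centre near x=352, so about 4.8 mm remains. I'll push that, then back off and rise clear.

>>> {"api": "send_rows", "payload": {
  "steps": [0.4, 0, -0.16, 0, 0, 0.4, 0, -0.16, 0, 0, 0.4, 0, -0.16, 0, 0, 0.4, 0, 0, 0, 0, 0.4, 0, 0.3, 0, 0, 0.4, 0, 0.5, 0, 0, 0.4, 0, 0.2, 0, 0, 0.4, 0, 0, 0, 0]
}}

```text
clock: 5.7
position: [0.5868, 0.0212, 0.0712]
ee_rot: [-0.0, 0.291, 0.957, -0.0]
contact_force: [0.3, 0.8, 0.1]
width: 0.0597
gripper_force: 0.0
```

```bash
python3 - <<'E'
from h import *
w,T,s=wrist();print(T[:3,3].round(4),s["contact_force"].round(2),s["width"])
measure(w,np.array([.5867,.0216]))
save("w4",np.clip(w["color"][130:,100:420]*1.4,0,255).astype(np.uint8).repeat(2,0).repeat(2,1))
import pickle;pickle.dump((w,T),open("w4.pkl","wb"))
E
```

```text
[0.5868 0.0212 0.0712] [0.35 0.78 0.1 ] 0.05971859173737079
ring [0.5866 0.0215] 0.0282 2067
```

View pics/w4.png

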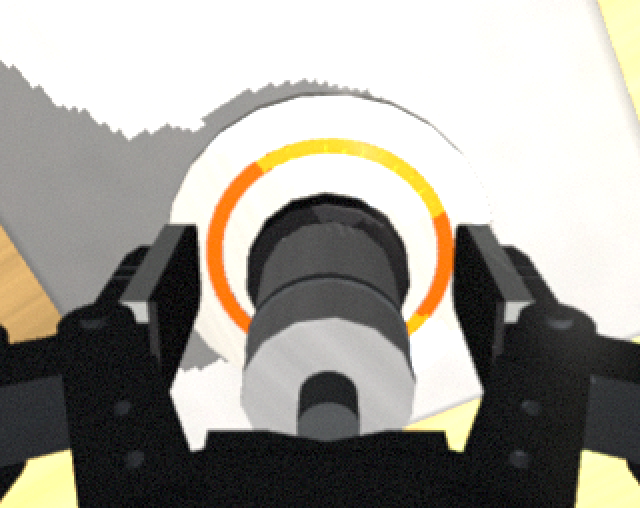

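The flange (248–410 px) now sits laterally centred in the ring (208–452 px), clear of both pads. I'll rise straight up and verify from above.

>>> {"api": "send_rows", "payload": {
  "steps": [0.4, 0, 0, -0.5, 0, 0.4, 0, 0, -1, 0, 0.4, 0, 0, -2, 0, 0.4, 0, 0, -2.5, 0, 0.4, 0, 0, -3, 0, 0.4, 0, 0, -3, 0, 0.4, 0, 0, -2, 0, 0.4, 0, 0, 0, 0, 0.4, 0, 0, 0, 0]
}}

```text
clock: 6.65
position: [0.5865, 0.0208, 0.2118]
ee_rot: [0.0, 0.292, 0.957, 0.0]
contact_force: [-0.7, 0.1, -0.6]
width: 0.0594
gripper_force: 0.0
```

```bash
python3 - <<'E'
from h import *
import pickle
w,T,s=wrist();print(T[:3,3].round(4),s["contact_force"].round(2),s["width"],s["clock"])
cc,m=measure(w,np.array([.5867,.0216]))
u,v=proj(w,np.r_[cc,.085]).astype(int);x0,y0=u-55,v-40
c=w["color"][y0:y0+90,x0:x0+110];print(x0,y0)
save("w5",cv2.resize(np.clip(c*1.3,0,255).astype(np.uint8),None,fx=6,fy=6,interpolation=cv2.INTER_CUBIC))
hsv=cv2.cvtColor(w["color"],cv2.COLOR_RGB2HSV)
g=cv2.inRange(hsv,(45,120,60),(80,255,255));k,_,st,ce=cv2.connectedComponentsWithStats(g)
for i in range(1,k):
    if st[i,4]>200: print(st[i],ce[i],onz(w,ce[i],.06).round(4))
pickle.dump(w,open("w5.pkl","wb"))
E
```

```text
[0.5865 0.0208 0.2118] [-0.68  0.1  -0.56] 0.05943108751137344 6.65
ring [0.5867 0.0215] 0.0281 582
209 150
[132  74  33  34 861] [147.728223    90.17305459] [ 0.4605 -0.0158  0.06  ]
```

View pics/w5.png

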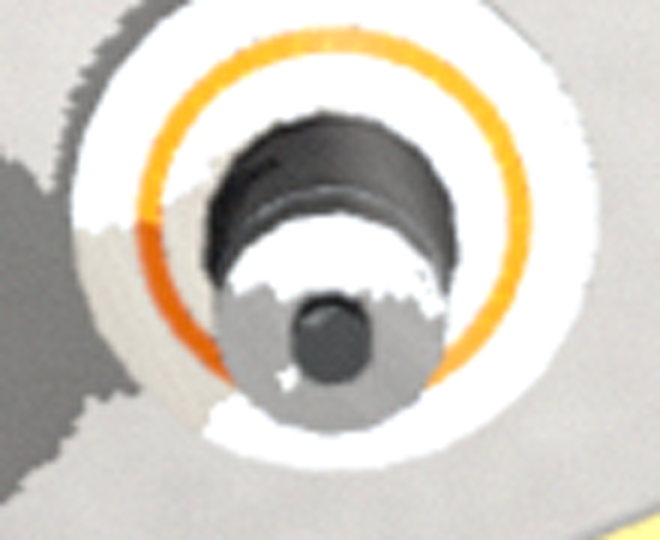

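```bash
python3 - <<'E'
from h import *
import pickle
w=pickle.load(open("w5.pkl","rb"));C=np.array([.5867,.0215])
f=lambda x,y:(208.6+x/6,149.6+y/6)
P=np.array([onz(w,f(*p),.079)[:2] for p in[(205,245),(215,200),(240,160),(285,122),(340,112),(390,125),(430,165),(452,205),(458,245)]])
print("stud err",onz(w,f(331,344),.130)[:2]-C,"flange",circ(P)[0]-C,circ(P)[1])
v=pickle.load(open("w1.pkl","rb"))[0]
A=[];b=[]
for im,uv in((v,(180.1,71.3)),(w,(147.73,90.17))):
    o,r=ray(im,uv);r/=np.linalg.norm(r);Q=np.eye(3)-np.outer(r,r);A.append(Q);b.append(Q@o)
a,bb=pickle.load(open("i0.pkl","rb"))
for im,uv in((a,(261.3,200.2)),(bb,(266.4,189.1))):
    o,r=ray(im,uv);r/=np.linalg.norm(r);Q=np.eye(3)-np.outer(r,r);A.append(Q*.3);b.append(Q@o*.3)
print("button",np.linalg.lstsq(np.vstack(A),np.hstack(b),rcond=None)[0])
T,s=pose();print("move",T[:3,:3].T@(np.array([.461,-.016,.08])-T[:3,3]))
E
```

```text
stud err [-6.70257687e-05 -7.47304215e-04] flange [-0.00012391 -0.00024947] 0.018427652972385605
button [ 0.4613629  -0.01509508  0.06272786]
move [ 0.08299856 -0.10019333  0.13085253]
```

The foot is centred to within about 1 mm and upright. Next I'll shut the fingers, go over the button and descend.

>>> {"api": "send_rows", "payload": {
  "steps": [-1, 1, -1, 0, 0, -1, 2, -2.5, 0, 0, -1, 2.3, -3, 0, 0, -1, 2, -2.5, 0, 0, -1, 1, -1, 0, 0, -1, 0, 0, 3, 0, -1, 0, 0, 4, 0, -1, 0, 0, 3, 0, -1, 0, 0, 2, 0, -1, 0, 0, 0.5, 0, -1, 0, 0, 0, 0, -1, 0, 0, 0, 0]
}}

```text
clock: 7.9
position: [0.463, -0.0159, 0.0869]
ee_rot: [0.001, 0.292, 0.957, 0.0]
contact_force: [-0.1, -0.3, 0.2]
width: -0.0001
gripper_force: 0.0
```

```bash
python3 - <<'E'
from h import *
w,T,s=wrist();print(T[:3,3].round(4),s["contact_force"].round(2),s["width"])
save("w6",np.clip(w["color"][130:,100:420]*1.4,0,255).astype(np.uint8).repeat(2,0).repeat(2,1))
E
```

```text
[ 0.463  -0.0159  0.0869] [-0.13 -0.3   0.21] -0.00013440619623623947
```

View pics/w6.png

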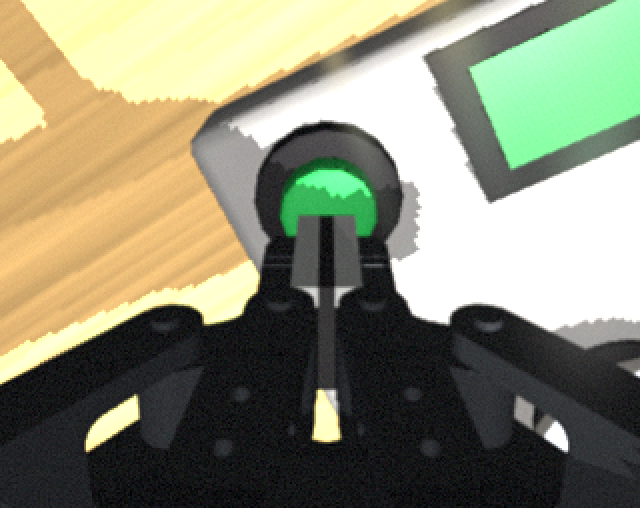

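The shut fingertips are laterally centred over the green button (about (328,200) in the crop). I'll shift 1.5 mm and press down in small steps.

>>> {"api": "send_rows", "payload": {
  "steps": [-1, 0.15, 0, 1, 0, -1, 0, 0, 0.7, 0, -1, 0, 0, 0.3, 0, -1, 0, 0, 0.2, 0, -1, 0, 0, 0.2, 0, -1, 0, 0, 0.2, 0, -1, 0, 0, 0, 0]
}}

```text
clock: 8.65
position: [0.4601, -0.0148, 0.0602]
ee_rot: [-0.001, 0.292, 0.957, -0.0]
contact_force: [-2.2, 0.6, 4.8]
width: -0.0002
gripper_force: 1.9
```

>>> {"api": "send_rows", "payload": {
  "steps": [-1, 0, 0, 0.1, 0, -1, 0, 0, 0.1, 0, -1, 0, 0, 0, 0, -1, 0, 0, 0, 0]
}}

```text
clock: 9.05
position: [0.4603, -0.0149, 0.0598]
ee_rot: [-0.0, 0.292, 0.957, 0.0]
contact_force: [-5.2, 1.6, 16.5]
width: -0.0003
gripper_force: 8.2
```

>>> {"api": "send_rows", "payload": {
  "steps": [-1, 0, 0, -0.25, 0, -1, 0, 0, 0, 0, -1, 0, 0, 0, 0]
}}

```text
clock: 9.35
position: [0.461, -0.015, 0.0609]
ee_rot: [0.0, 0.292, 0.957, 0.0]
contact_force: [-2.0, 1.4, 3.6]
width: 0.0001
gripper_force: 1.7
```

>>> {"api": "send_rows", "payload": {
  "steps": [-1, 0, 0, -0.2, 0, -1, 0, 0, 0, 0, -1, 0, 0, 0, 0]
}}

```text
clock: 9.65
position: [0.4611, -0.015, 0.0628]
ee_rot: [0.0, 0.292, 0.957, 0.0]
contact_force: [-1.0, 0.1, 2.6]
width: -0.0001
gripper_force: 1.3
```

>>> {"api": "send_rows", "payload": {
  "steps": [-1, 0, 0, -0.2, 0, -1, 0, 0, 0, 0, -1, 0, 0, 0, 0]
}}

```text
clock: 9.95
position: [0.4611, -0.015, 0.0649]
ee_rot: [0.0, 0.292, 0.957, 0.0]
contact_force: [0.3, 0.0, 1.1]
width: 0.0001
gripper_force: 0.8
```

>>> {"api": "send_rows", "payload": {
  "steps": [-1, 0, 0, -0.3, 0, -1, 0, 0, 0, 0, -1, 0, 0, 0, 0]
}}

```text
clock: 10.25
position: [0.4607, -0.015, 0.0678]
ee_rot: [-0.0, 0.292, 0.957, 0.0]
contact_force: [0.4, -0.7, 1.5]
width: 0.0002
gripper_force: 0.0
```

The force falls like a spring over about 6 mm (stop at 0.060, free near 0.066), so the press was full. I'll retreat upward and check the foot and button.

>>> {"api": "send_rows", "payload": {
  "steps": [-1, 0, 0, -1, 0, -1, 0, 0, -3, 0, -1, 0, 0, -4, 0, -1, 0, 0, -4, 0, -1, -1.5, 2, -2, 0, -1, -2, 2, 0, 0, -1, -1.5, 2, 0, 0, -1, 0, 0, 0, 0, -1, 0, 0, 0, 0, -1, 0, 0, 0, 0]
}}

```text
clock: 11.25
position: [0.5345, 0.0068, 0.2077]
ee_rot: [-0.001, 0.292, 0.957, -0.0]
contact_force: [-0.7, -0.0, 0.1]
width: -0.0001
gripper_force: 0.0
```

```bash
python3 - <<'E'
from h import *
w,T,s=wrist();print(T[:3,3].round(4),s["contact_force"].round(2),s["clock"])
C=np.array([.5867,.0215]);cc,_=measure(w,C)
v=cv2.cvtColor(w["color"],cv2.COLOR_RGB2GRAY)
u0,v0=proj(w,np.r_[C,.079]).astype(int);print(u0,v0)
m=((v<75)*255).astype(np.uint8);win=np.zeros_like(m);cv2.circle(win,(int(u0),int(v0)),int(.027*320/(w["T"][2,3]-.079)),1,-1);m*=win
k,_,st,ce=cv2.connectedComponentsWithStats(m);i=1+st[1:,4].argmax()
c=max(cv2.findContours(m,0,1)[0],key=cv2.contourArea)[:,0]
P=np.array([onz(w,p,.079)[:2] for p in c])
P=P[(P-C)@T[:2,0]>.002]   # arc facing the camera
for _ in range(5):
    x,r=circ(P);P=P[np.abs(np.linalg.norm(P-x,axis=1)-r)<.0015]
print("flange off",(x-C).round(4),r.round(4),len(P))
g=cv2.inRange(cv2.cvtColor(w["color"],cv2.COLOR_RGB2HSV),(45,120,60),(80,255,255));k,_,st,ce=cv2.connectedComponentsWithStats(g)
for i in range(1,k):
    if st[i,4]>200: print(st[i],onz(w,ce[i],.0627).round(4))
E
```

```text
[0.5345 0.0068 0.2077] [-0.74 -0.01  0.1 ] 11.25
ring [0.5867 0.0215] 0.0281 535
309 228
flange off [-0.0009 -0.0007] 0.0176 51
[181 117  33  33 805] [ 0.4615 -0.0149  0.0627]
```

Foot is still centred (about 1 mm off), the button is up, and the robot is clear of everything.

```bash
python3 -c "
from rig import sign_off;print(sign_off())"
```

```text
the job is handed in; nothing more can be done
None
```

The job is handed in at about 11 s on the robot's clock: the foot stands upright about 1 mm from the pan's centre, the button was pressed to its stop and its position looks up again, and the hand is clear; no verdict came back.

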